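# Let a knob blank out of the lever-lid dispenser and ease the lid shut

### The job

Press the red lever of the dispenser down with the fingertips to raise its blue lid, and keep it pressed until the wooden knob blank has rolled out into the dispenser's low tray. Then let the lever come up slowly under your fingers so that the sprung lid eases fully shut without slamming, and leave it. Work the lid by the lever only: do not touch the blank or the lid, and leave the tools and offcuts around where they are.

Things in the scene. Friction and masses are not known exactly. Their poses are not given: they have to be found in the camera images.
- dispenser: fixed plywood chute, 76 mm wide (x), 210 mm long (y), on a brown base board. Origin on the table under the rocker shaft; z up. Open hopper 76 mm high at y = -24 to +51 mm; bearing plates 108 mm high at y = 0; chute floor falls to -y into an open tray, sides 44 mm high, end wall at y = -150 mm. The lever is outside its +x side (x = 38 to 82 mm), free table below it
- lever_axis (a point): point on the fixed axis of the rocker shaft, at the lever (dispenser frame: x = +60, y = 0, z = 92 mm). The shaft runs along the dispenser's x; this point's axes are the dispenser's axes
- lever_pad (a point): middle of the upper face of the red pad (44 mm wide along the dispenser's x, 46 long, 10 thick, flat) at the lever's free end; moves with it. It lies 100 mm out along the lever from the shaft axis and 5 mm above the lever's centre line. Lid shut: the lever points to the dispenser's +y, 30 degrees (0.524 rad) above level; lid fully up: 27 degrees below level
- rocker (a joint): turn of the rocker (lever and lid in one), rad: 0 = lid shut, lever up; 1.0 = stop, lid fully up, pad about 46 mm over the table. Lever goes down by the angle the lid rises. A return spring and the lid's weight pull it shut; about 1 to 4 N on the pad holds it. Let go, it slams at over 2 rad/s. The blank starts out at about 0.6 rad and is in the tray by 0.75
- lid_edge (a point): middle of the free rubber edge of the blue lid (54 mm wide, 68 mm long, 5 mm thick), which hangs from the shaft to the dispenser's -y, 60 degrees below level when shut; it moves with the rocker
- blank_center (a point): middle of the turned wooden knob blank, a pale round piece 36 mm in diameter and 50 mm long, loose, lying across the chute behind the lid. It rolls out by itself once the lid is up and comes to rest against the tray's end, at about y = -132 mm, z = 30 mm in the dispenser's frame
- push_block: bystander: wooden push block, 70 x 160 x 67 mm, origin under its centre
- sanding_block: bystander: sanding block, 67 x 122 x 32 mm, origin under its centre
- spanner: bystander: steel spanner, 40 x 264 x 11 mm, origin under its centre
- offcut_2: bystander: wood offcut, 45 x 175 x 40 mm, origin under its centre
- blank: the same knob blank (its frame turns as it rolls; origin at its middle)
Things that resemble listed ones, but are neither listed nor needed, are in the scene too. Of the things like the blank, leave any that is green or pink; of the rest the larger one is meant.

How it is judged:
On the way, in this order (a step that is already met when the one before it is completed fails the run):
1. the blank has rolled out into the tray while the fingers still hold the lever down and the lid up (y of blank_center in the frame of dispenser between -0.15 and -0.115 m and x of blank_center in the frame of dispenser between -0.02 and 0.02 m and z of blank_center in the frame of dispenser below 0.05 m and value of joint rocker above 0.35 rad and (contact force between the fingers and rocker_c0 above 0.3 N or contact force between the fingers and rocker_c1 above 0.3 N)), for 0.2 s.
2. the lid is shut again (value of joint rocker below 0.04 rad), for 0.2 s.
At the end, for the whole second after the job is handed in: the blank lies at rest in the tray, against its end (within about 17 mm), and the lid is fully shut (rocker under 0.04 rad) (y of blank_center in the frame of dispenser between -0.15 and -0.115 m and x of blank_center in the frame of dispenser between -0.02 and 0.02 m and z of blank_center in the frame of dispenser below 0.05 m and value of joint rocker below 0.04 rad and linear speed of blank below 0.03 m/s); the robot touches nothing.
It fails at once if the lid slammed: it fell faster than 1.5 rad/s (velocity of joint rocker below -1.5 rad/s).
It fails at once if the blank was touched, pinched or lifted by the gripper (contact force between the arm and blank above 0.3 N).
It fails at once if the lid itself was touched, not the lever (contact force between the fingers and rocker_c2 above 0.5 N or contact force between the fingers and rocker_c3 above 0.5 N).
It fails at once if a tool or offcut nearby was moved by more than 20 mm (distance of any of push_block, sanding_block, spanner, offcut_2 from where it was at the start of the episode above 0.02 m).
It also fails if it takes over 48 s, if anything falls off the work surface, if the arm or the gripper's body presses on something with over 40 N, if the wrist force passes 120 N, or if a joint passes its speed limit or range.

### The arm

A 7-joint arm with a two-finger parallel gripper is mounted at the origin on the work surface; the furniture and walls round the work are solid. World frame = base frame: x ahead of the robot, y to its left, z up, the work surface at z = 0. Lengths are in m, angles in rad, forces in N, time in s.
With the tool pointing down it reaches from about 0.425 to 1.025 m from the base axis. Payload 9.4 kg.
Tool frame: the origin (TCP) lies on the centre line of the jaws, within the pads' length; the fingertips stand 17 mm ahead of it and the grasp point (between the pads) lies 2 mm behind it; z points along the fingers, y is the direction in which the jaws open and shut (so a half turn about z gives the same grasp; the last joint's range is limited). The gripper opens to 85 mm and grips with 20 to 120 N. Pads are 22 mm wide; open, the fingers measure 114 mm over their backs; the gripper's body (76 mm by 85 mm) begins 54 mm behind the grasp point. The pads swing forward as they close: fully open they stand 13 mm farther back than shut.
Start: joints at [1.067, 0.599, -0.003, 1.599, 0.002, 0.943, -0.08], TCP at [0.3, -0.66, 0.248] pointing down, gripper open.
Joint ranges: [-2.57, 2.57], [-0.35, 1.97], [-1.29, 1.29], [0.11, 2.56], [-1.05, 4.19], [0.11, 1.86], [-2.63, 2.63]. Speed limits (rad/s): [2.22, 2.22, 3.01, 3.01, 3.14, 3.14, 3.14].

### API

Orientations are given as [roll, pitch, yaw] about the fixed x, y, z axes, in that order (R = Rz(yaw) Ry(pitch) Rx(roll)).
In Python, from plant import arm, eyes, order gives the robot as it stands. The module is installed in compiled form; this text tells all that it offers.
- The arm moves only by the tool drive_tool, never from a script. Its argument "moves" is a list of rows, each an object of numbers: "x", "y", "z": the shift along the tool's x, y, z in mm; "rx", "ry", "rz": the turn, a rotation vector about the tool's x, y, z in degrees; "jaw": the gripper command: -1 is fully open, 1 is shut, values between are in proportion. A call has 1 to 8 rows; each row is the pose to reach, as a shift and turn from the pose commanded when the call began, along the tool's axes at that moment; what a row does not reach only later rows make up. A row lasts 1/8 s, in which the tool goes at most 62.5 mm and 10.7 degrees, less where a joint would pass 70% of its speed; a pose out of reach is approached as far as the arm can. A call with a gripper value outside its range is refused whole. The fingers move at their own pace and stop on an object; "grip_force" is the grip in N (left out, the last holds). Time passes only in rows, so rows that repeat a pose let the fingers close. It gives the time, the measured TCP pose, the force and the opening at its end, in the units of the state.
- arm.get_state(): the state, without advancing time (a new reading comes with each control period).
- eyes.grab_frame(name): name is "side" or "top"; returns a dict with "image" (480x640x3 uint8, red, green, blue), "fx", "fy", "cx", "cy" (pixels), "k1" (the pictures are not rectified: a ray, as slopes to the right and down, at radius r is drawn at 1 + k1 r^2 times it, then the intrinsics apply), "rvec" (rotation vector, rad) and "tvec" (3), from world to camera coordinates, as OpenCV has them. Camera axes: x right, y down, z forward; pixel columns grow to the right and rows downward; lengths in m; the calibration is good to about 2 mm. A picture is of the moment at which its call begins. There is no depth.
- order.sign_off(): hands the job in, once; it reports no verdict.
The state is a dict: "time_s": time; "joints": joint angles; "qvel": joint speeds; "tau": joint torques, N m; "tcp_pos": TCP position; "orientation": TCP orientation; "force": force on the tool from outside, world axes, zero at the start; "wrist_torque": the same for the moment, N m; "gripper_width": finger opening in m.
Only numpy, scipy, OpenCV 4.12 (cv2) and the standard library are available. Lean on these libraries where they do the work, as an engineer would, in place of code of your own. Each camera call takes 0.05 s, during which the arm holds its last target.

## Working session

There is one attempt and no reset: what is moved stays moved. The work goes in short steps, Python scripts to look and compute and a tool call to move; the robot and the scene stay as the last step left them, time stands still between calls to the robot, and variables do not carry over. Pictures are saved under pics/ and viewed, and the job is handed in when it is done.

Besides the shell and the picture viewer there is one more tool, called after "Request:" in YAML: its name, and indented under it one key for each argument. drive_tool: Moves the arm, as the interface text tells. Its arguments: {"type":"object","properties":{"moves":{"type":"array"},"grip_force":{"type":"number"}},"required":["moves"]}

```bash
mkdir -p pics
cat > h.py <<'E'
import numpy as np,cv2
from plant import arm,eyes,order
def grab(n,f=None):
    d=eyes.grab_frame(n)
    if f: cv2.imwrite('pics/'+f,d['image'][:,:,::-1])
    return d
E
python3 - <<'E'
from h import *
import pickle
for n in('side','top'):
    d=grab(n,n+'0.png');pickle.dump(d,open(n+'0.pkl','wb'));print({k:v for k,v in d.items() if k!='image'})
print(arm.get_state())
E
```

```text
{'fx': 492.96364250705, 'fy': 492.96364250705, 'cx': 322.9181363794864, 'cy': 242.7356245079612, 'k1': 0.0275442171675766, 'rvec': array([ 0.53581218, -2.43865108,  1.46298102]), 'tvec': array([0.29520679, 0.23711853, 0.90046109])}
{'fx': 489.88250636368485, 'fy': 489.88250636368485, 'cx': 314.81707283817144, 'cy': 245.89235508974858, 'k1': -0.05187724026768254, 'rvec': array([ 2.15291974, -2.10290165,  0.2335016 ]), 'tvec': array([-0.20202446,  0.4508071 ,  1.37933275])}
{'time_s': 0.1, 'joints': array([ 1.06731077,  0.60006665, -0.00255213,  1.60005021,  0.00180639,
        0.94290056, -0.07978206]), 'qvel': array([ 0.0007994 , -0.00179346,  0.00036834, -0.00146344,  0.00161673,
       -0.00038832,  0.0024162 ]), 'tau': array([ 4.69409235e-03, -7.77999544e+01,  1.56959865e+00, -2.58627874e+01,
        1.25964603e-02,  5.44112554e-03,  3.06584172e-05]), 'tcp_pos': array([ 0.29994034, -0.6596082 ,  0.2474875 ]), 'orientation': array([-3.14017621e+00,  1.32467217e-04,  4.26873072e-01]), 'force': array([-0.20886898, -0.3612503 ,  0.14510245]), 'wrist_torque': array([-0.02546461,  0.01845707, -0.00401639]), 'gripper_width': 0.08523543270804955}
```

View pics/side0.png

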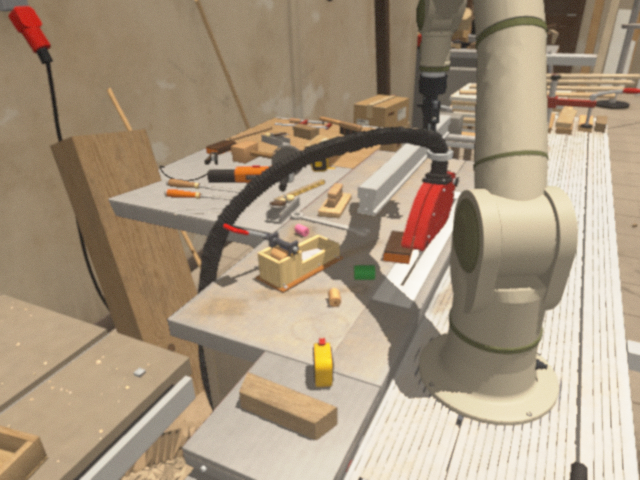

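View pics/top0.png

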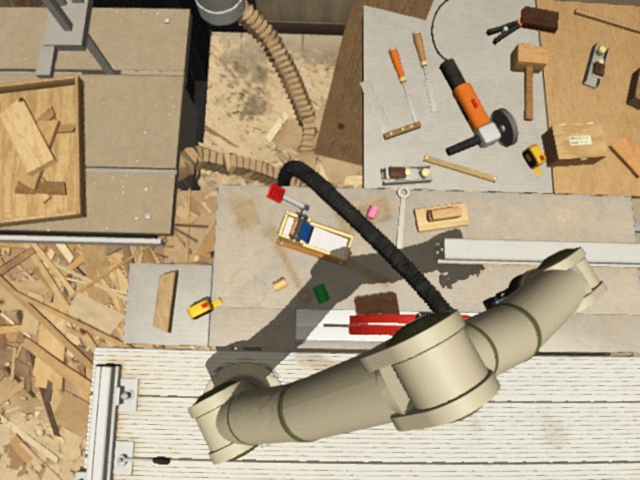

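```bash
cat >> h.py <<'E'
import pickle
def cam(d):
    R=cv2.Rodrigues(d['rvec'])[0];t=d['tvec'];K=np.array([[d['fx'],0,d['cx']],[0,d['fy'],d['cy']],[0,0,1]])
    return R,t,K,np.array([d['k1'],0,0,0,0.])
def ray(d,p):
    R,t,K,D=cam(d);u=cv2.undistortPointsIter(np.array([[p]],float),K,D,None,None,(3,50,1e-10))[0,0]
    v=R.T@np.array([u[0],u[1],1]);return -R.T@t,v/np.linalg.norm(v)
def plane(d,p,z):
    o,v=ray(d,p);return o+v*(z-o[2])/v[2]
def two(d1,p1,d2,p2):
    o1,a=ray(d1,p1);o2,b=ray(d2,p2)
    s=np.linalg.lstsq(np.c_[a,-b],o2-o1,rcond=None)[0]
    A=o1+a*s[0];B=o2+b*s[1];return (A+B)/2,np.linalg.norm(A-B)
def proj(d,P):
    R,t,K,D=cam(d);return cv2.projectPoints(np.array(P,float).reshape(-1,3),d['rvec'],t,K,D)[0][:,0]
E
python3 - <<'E'
from h import *
s=pickle.load(open('side0.pkl','rb'));t=pickle.load(open('top0.pkl','rb'))
for d in(s,t):
    R,T,_,_=cam(d);print(-R.T@T)
c=s['image'][190:310,190:390,::-1];cv2.imwrite('pics/sc.png',cv2.resize(c,None,fx=4,fy=4,interpolation=2))
c=t['image'][160:310,240:440,::-1];cv2.imwrite('pics/tc.png',cv2.resize(c,None,fx=4,fy=4,interpolation=2))
for p in [(275,193),(350,245),(285,245)]: print(plane(t,p,0.1))
for n,d in(('s',s),('t',t)):
    h=cv2.cvtColor(d['image'],cv2.COLOR_RGB2HSV);m=(((h[...,0]<6)|(h[...,0]>174))&(h[...,1]>180)&(h[...,2]>90)).astype(np.uint8)
    k,l,st,ce=cv2.connectedComponentsWithStats(m)
    for i in range(1,k):
        if st[i,4]>12: print(n,st[i],ce[i])
E
```

```text
[-0.04233341  0.74019715  0.63601769]
[ 0.17673623 -0.16306026  1.44525964]
[ 0.59602235 -0.07321416  0.1       ]
[ 0.44995703 -0.28901487  0.1       ]
[ 0.44521815 -0.10681939  0.1       ]
s [  9   7  41  44 928] [28.86422414 26.15193966]
s [625  89  15   3  38] [631.57894737  90.10526316]
s [ 402  183   51   66 1626] [425.70356704 213.35362854]
s [224 224  24  10  88] [234.42045455 228.86363636]
t [472  99   6   8  24] [474.04166667 102.58333333]
t [267 183  18  20 211] [275.57819905 192.32701422]
t [351 314  66  10 493] [382.11764706 317.97971602]
t [462 316   8   3  16] [465.25   316.6875]
t [350 325  52  11 394] [373.78172589 329.3857868 ]
```

View pics/sc.png

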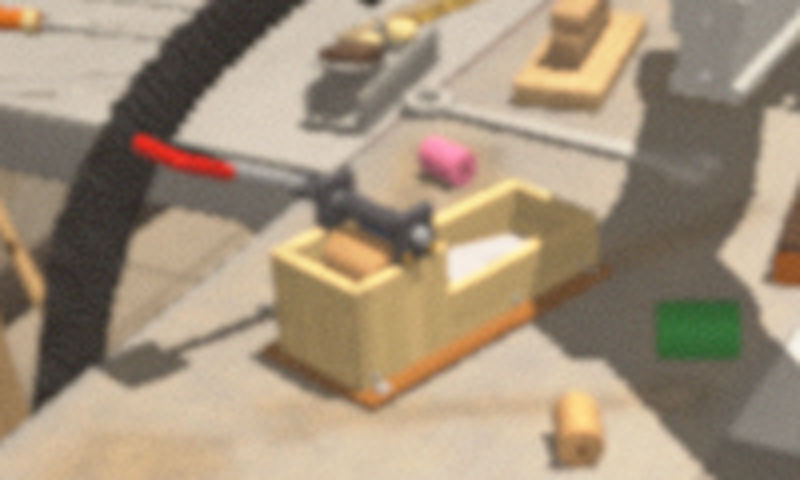

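View pics/tc.png

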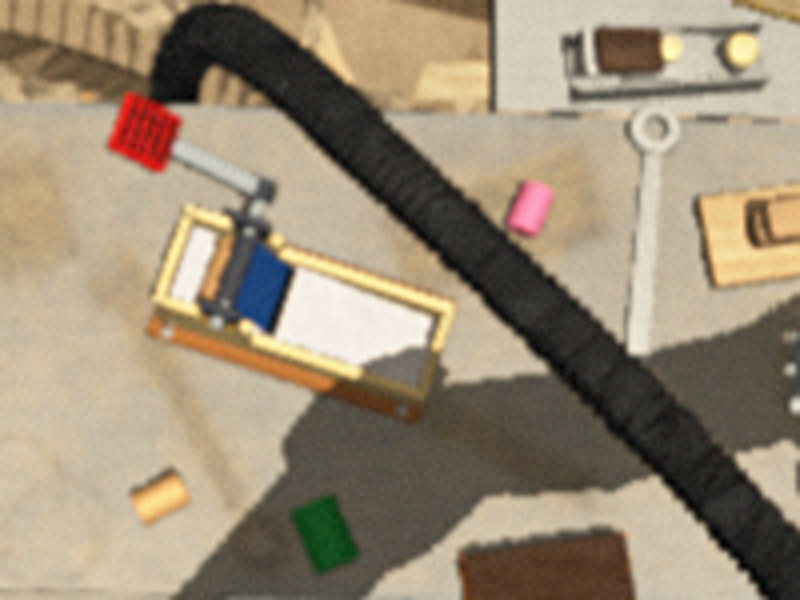

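Run:
```python
from h import *
s=pickle.load(open('side0.pkl','rb'));t=pickle.load(open('top0.pkl','rb'))
st=arm.get_state()
for P in [(0,0,0),(0,0,.4),tuple(st['tcp_pos'])]: print(P,proj(t,P),proj(s,P))
# side hose centreline guess
sl=np.array([(438,155),(425,138),(400,134),(370,138),(340,145),(310,155),(285,168),(262,185),(245,203),(230,225),(218,250),(210,275),(205,300),(203,330)],float)
tt=np.linspace(0,1,400);idx=np.linspace(0,1,len(sl))
f=np.c_[np.interp(tt,idx,sl[:,0]),np.interp(tt,idx,sl[:,1])]
for p in [(440,300),(420,282),(400,262),(380,240),(360,222),(340,203),(320,185),(305,172),(295,167),(287,172),(284,181)]:
    r=[(two(s,q,t,p)) for q in f]
    e=np.array([x[1] for x in r])
    loc=[i for i in range(1,399) if e[i]<e[i-1] and e[i]<=e[i+1] and e[i]<.01]
    print(p,[(np.round(f[i]),np.round(r[i][0],3),round(e[i],3)) for i in loc])
```

```text
(0, 0, 0) [[243.5437078  404.93516861]] [[485.31825609 373.1800392 ]]
(0, 0, 0.4) [[220.3033037  429.19406978]] [[521.59915477 161.77760832]]
(np.float64(0.29994034329261393), np.float64(-0.659608202237678), np.float64(0.24748749807380238)) [[503.60404684 296.25343728]] [[428.16564008 131.87448568]]
(440, 300) [(array([417., 137.]), array([ 0.285, -0.49 ,  0.279]), np.float64(0.001))]
(420, 282) [(array([396., 134.]), array([ 0.325, -0.438,  0.295]), np.float64(0.0))]
(400, 262) [(array([372., 138.]), array([ 0.372, -0.391,  0.294]), np.float64(0.0))]
(380, 240) [(array([345., 144.]), array([ 0.426, -0.345,  0.286]), np.float64(0.0))]
(360, 222) [(array([319., 152.]), array([ 0.473, -0.297,  0.274]), np.float64(0.001))]
(340, 203) [(array([290., 165.]), array([ 0.528, -0.249,  0.249]), np.float64(0.0))]
(320, 185) [(array([258., 189.]), array([ 0.592, -0.199,  0.196]), np.float64(0.0))]
(305, 172) [(array([229., 228.]), array([ 0.663, -0.157,  0.096]), np.float64(0.0))]
(295, 167) [(array([210., 275.]), array([ 0.724, -0.126, -0.039]), np.float64(0.009))]
(287, 172) [(array([210., 275.]), array([ 0.701, -0.102, -0.02 ]), np.float64(0.006))]
(284, 181) [(array([225., 235.]), array([ 0.63 , -0.098,  0.11 ]), np.float64(0.0))]
```

Run:
```python
from h import *
s=pickle.load(open('side0.pkl','rb'));t=pickle.load(open('top0.pkl','rb'))
L=[((275.6,192.3),(.06,.0841,.1463)),((286.8,211.5),(.038,.051,.076)),((278.6,235),(-.038,.051,.076)),((353.8,235),(.038,-.153,.044))]
W=[plane(t,p,q[2]) for p,q in L]
for w in W: print(np.round(w,4))
A=np.array([q[:2] for p,q in L]);B=np.array(W)[:,:2]
a=A-A.mean(0);b=B-B.mean(0);th=np.arctan2((a[:,0]*b[:,1]-a[:,1]*b[:,0]).sum(),(a*b).sum())
R=np.array([[np.cos(th),-np.sin(th)],[np.sin(th),np.cos(th)]]);o=B.mean(0)-R@A.mean(0)
print(o,th,np.degrees(th),'res',np.round(B-(A@R.T+o),4))
print('pad two-view',two(t,(275.6,192.3),s,(234.4,228.5)), plane(t,(275.6,192.3),.1463))
def w(p): return np.r_[R@np.array(p[:2])+o,p[2]]
for p in [(.06,.0841,.1463),(.06,0,.092),(0,0,.108),(.038,-.15,.044),(-.038,-.15,.044),(-.038,.051,.076),(.038,.051,.076)]: print(p,w(p),proj(t,w(p)),proj(s,w(p)))
```

```text
[ 0.5837 -0.0779  0.1463]
[ 0.5488 -0.1077  0.076 ]
[ 0.4787 -0.0866  0.076 ]
[ 0.4916 -0.3052  0.044 ]
[ 0.49982849 -0.14533818] -0.2878189031369812 -16.490808413833673 res [[ 0.0024  0.0038]
 [-0.002  -0.0005]
 [ 0.0008 -0.0009]
 [-0.0013 -0.0024]]
pad two-view (array([ 0.58394666, -0.07777105,  0.14589389]), np.float64(0.00035927201555111774)) [ 0.58365287 -0.07788465  0.1463    ]
(0.06, 0.0841, 0.1463) [ 0.58123316 -0.0817293   0.1463    ] [[276.96032929 193.17686886]] [[236.44959232 227.85694114]]
(0.06, 0, 0.092) [ 0.55736041 -0.16236987  0.092     ] [[305.82295717 207.63143485]] [[265.78385617 236.13898042]]
(0, 0, 0.108) [ 0.49982849 -0.14533818  0.108     ] [[299.28106458 225.70777724]] [[282.4237444  237.46693562]]
(0.038, -0.15, 0.044) [ 0.49368614 -0.29995471  0.044     ] [[352.01097359 234.25404398]] [[314.75961573 234.829761  ]]
(-0.038, -0.15, 0.044) [ 0.42081238 -0.27838123  0.044     ] [[344.45297129 258.5203384 ]] [[336.44716819 243.35610268]]
(-0.038, 0.051, 0.076) [ 0.47786855 -0.08564931  0.076     ] [[278.26529368 235.26730628]] [[278.63723068 262.78675584]]
(0.038, 0.051, 0.076) [ 0.55074231 -0.10722279  0.076     ] [[286.64489324 210.83482315]] [[256.48139739 252.43492515]]
```

Request:
drive_tool:
  moves:
    - {"z":-50,"jaw":1}
    - {"z":-100,"jaw":1}
    - {"z":-150,"jaw":1}
    - {"z":-200,"jaw":1}
    - {"z":-200,"rz":10,"jaw":1}
    - {"z":-200,"rz":20,"jaw":1}
    - {"z":-200,"rz":30,"jaw":1}
    - {"z":-200,"rz":41,"jaw":1}
  grip_force: 20

```text
$.moves[0]: bad value
```

Request:
drive_tool:
  moves:
    - {"x":0,"y":0,"z":-50,"rx":0,"ry":0,"rz":0,"jaw":1}
    - {"x":0,"y":0,"z":-100,"rx":0,"ry":0,"rz":0,"jaw":1}
    - {"x":0,"y":0,"z":-150,"rx":0,"ry":0,"rz":0,"jaw":1}
    - {"x":0,"y":0,"z":-200,"rx":0,"ry":0,"rz":0,"jaw":1}
    - {"x":0,"y":0,"z":-200,"rx":0,"ry":0,"rz":10,"jaw":1}
    - {"x":0,"y":0,"z":-200,"rx":0,"ry":0,"rz":20,"jaw":1}
    - {"x":0,"y":0,"z":-200,"rx":0,"ry":0,"rz":30,"jaw":1}
    - {"x":0,"y":0,"z":-200,"rx":0,"ry":0,"rz":40,"jaw":1}
  grip_force: 20

```text
time_s: 1.1
tcp_pos: [0.3001, -0.6598, 0.4477]
orientation: [-3.141, 0.001, -0.277]
force: [0.3, -0.5, -0.5]
gripper_width: -0.0
```

Request:
drive_tool:
  moves:
    - {"x":9,"y":-50,"z":0,"rx":0,"ry":0,"rz":0,"jaw":1}
    - {"x":18,"y":-100,"z":0,"rx":0,"ry":0,"rz":0,"jaw":1}
    - {"x":27,"y":-150,"z":0,"rx":0,"ry":0,"rz":0,"jaw":1}
    - {"x":36,"y":-200,"z":0,"rx":0,"ry":0,"rz":0,"jaw":1}
    - {"x":45,"y":-250,"z":0,"rx":0,"ry":0,"rz":0,"jaw":1}
    - {"x":54,"y":-300,"z":0,"rx":0,"ry":0,"rz":0,"jaw":1}
    - {"x":63,"y":-350,"z":0,"rx":0,"ry":0,"rz":0,"jaw":1}
    - {"x":72,"y":-400,"z":0,"rx":0,"ry":0,"rz":0,"jaw":1}

```text
time_s: 2.1
tcp_pos: [0.477, -0.2922, 0.4481]
orientation: [-3.142, 0.0, -0.271]
force: [-0.3, 0.1, 0.4]
gripper_width: -0.0002
```

Request:
drive_tool:
  moves:
    - {"x":10,"y":-58,"z":0,"rx":0,"ry":0,"rz":0,"jaw":1}
    - {"x":20,"y":-116,"z":0,"rx":0,"ry":0,"rz":0,"jaw":1}
    - {"x":31,"y":-174,"z":0,"rx":0,"ry":0,"rz":0,"jaw":1}
    - {"x":41,"y":-230,"z":0,"rx":0,"ry":0,"rz":0,"jaw":1}
    - {"x":41,"y":-230,"z":0,"rx":0,"ry":0,"rz":0,"jaw":1}

```text
time_s: 2.72
tcp_pos: [0.5791, -0.0779, 0.4475]
orientation: [-3.14, 0.001, -0.263]
force: [-1.7, -1.1, -0.0]
gripper_width: 0.0
```

Request:
drive_tool:
  moves:
    - {"x":4,"y":6,"z":30,"rx":0,"ry":0,"rz":0,"jaw":1}
    - {"x":4,"y":6,"z":70,"rx":0,"ry":0,"rz":0,"jaw":1}
    - {"x":4,"y":6,"z":115,"rx":0,"ry":0,"rz":0,"jaw":1}
    - {"x":4,"y":6,"z":160,"rx":0,"ry":0,"rz":0,"jaw":1}
    - {"x":4,"y":6,"z":200,"rx":0,"ry":0,"rz":0,"jaw":1}
    - {"x":4,"y":6,"z":225,"rx":0,"ry":0,"rz":0,"jaw":1}
    - {"x":4,"y":6,"z":235,"rx":0,"ry":0,"rz":0,"jaw":1}
    - {"x":4,"y":6,"z":235,"rx":0,"ry":0,"rz":0,"jaw":1}

```text
time_s: 3.72
tcp_pos: [0.5799, -0.0906, 0.2131]
orientation: [3.141, 0.001, -0.272]
force: [-0.2, -0.3, 0.8]
gripper_width: 0.0002
```

Run:
```python
from h import *
s=grab('side');t=grab('top')
a=cv2.resize(s['image'][150:310,170:370,::-1],None,fx=2,fy=2);b=cv2.resize(t['image'][140:300,220:420,::-1],None,fx=2,fy=2)
cv2.imwrite('pics/c1.png',np.hstack([a,b]));st=arm.get_state();print(st['tcp_pos'],st['orientation'],st['force'],st['joints'])
```

```text
[ 0.5805382  -0.09045884  0.21423461] [-3.14148216e+00 -1.35224588e-03 -2.71636402e-01] [-0.05401334  0.46998303 -0.15512195] [ 0.10976254  0.47578883 -0.07386164  1.95233702  0.05194563  0.71390244
 -1.83758387]
```

View pics/c1.png

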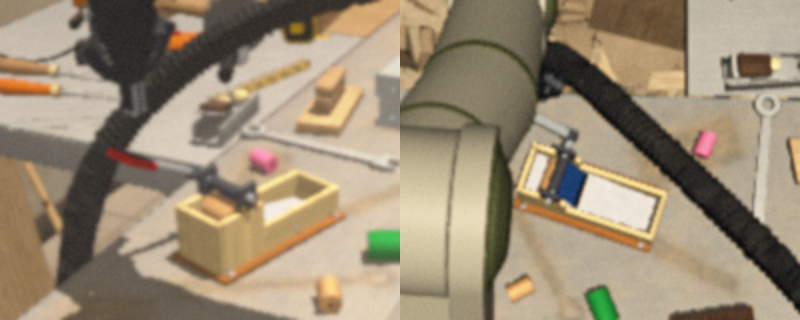

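Request:
drive_tool:
  moves:
    - {"x":0,"y":-6,"z":15,"rx":0,"ry":0,"rz":1,"jaw":1}
    - {"x":0,"y":-6,"z":30,"rx":0,"ry":0,"rz":1,"jaw":1}
    - {"x":0,"y":-6,"z":36,"rx":0,"ry":0,"rz":1,"jaw":1}
    - {"x":0,"y":-6,"z":40,"rx":0,"ry":0,"rz":1,"jaw":1}
    - {"x":0,"y":-6,"z":44,"rx":0,"ry":0,"rz":1,"jaw":1}
    - {"x":0,"y":-6,"z":48,"rx":0,"ry":0,"rz":1,"jaw":1}
    - {"x":0,"y":-6,"z":52,"rx":0,"ry":0,"rz":1,"jaw":1}
    - {"x":0,"y":-6,"z":56,"rx":0,"ry":0,"rz":1,"jaw":1}

```text
time_s: 4.82
tcp_pos: [0.5819, -0.0843, 0.1572]
orientation: [-3.141, -0.001, -0.289]
force: [0.4, 0.4, 1.7]
gripper_width: 0.0001
```

Run:
```python
from h import *
s=grab('side');t=grab('top')
a=cv2.resize(s['image'][150:310,170:370,::-1],None,fx=2,fy=2);b=cv2.resize(t['image'][140:300,220:420,::-1],None,fx=2,fy=2)
cv2.imwrite('pics/c2.png',np.hstack([a,b]));st=arm.get_state();print(st['tcp_pos'],st['orientation'],st['force'])
```

```text
[ 0.58175102 -0.08439996  0.15698802] [ 3.14155677e+00 -3.49076599e-05 -2.88817036e-01] [ 1.00585675 -1.18800769  0.09017252]
```

View pics/c2.png

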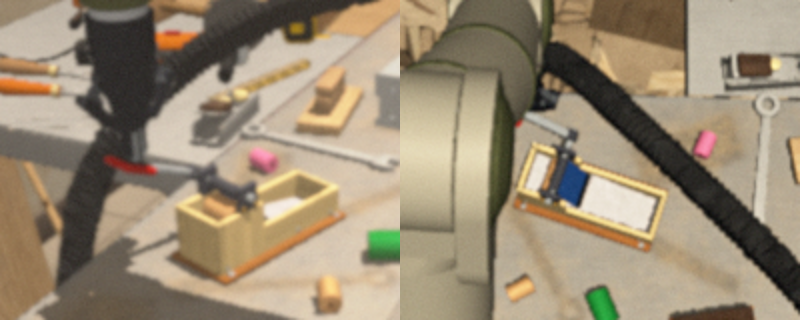

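Request:
drive_tool:
  moves:
    - {"x":0,"y":-2,"z":5,"rx":0,"ry":0,"rz":0,"jaw":1}
    - {"x":0,"y":-4,"z":10,"rx":0,"ry":0,"rz":0,"jaw":1}
    - {"x":0,"y":-6,"z":16,"rx":0,"ry":0,"rz":0,"jaw":1}
    - {"x":0,"y":-8,"z":22,"rx":0,"ry":0,"rz":0,"jaw":1}
    - {"x":0,"y":-10,"z":28,"rx":0,"ry":0,"rz":0,"jaw":1}
    - {"x":0,"y":-12,"z":33,"rx":0,"ry":0,"rz":0,"jaw":1}
    - {"x":0,"y":-14,"z":37,"rx":0,"ry":0,"rz":0,"jaw":1}
    - {"x":0,"y":-15,"z":40,"rx":0,"ry":0,"rz":0,"jaw":1}

```text
time_s: 5.92
tcp_pos: [0.5856, -0.07, 0.1168]
orientation: [3.141, 0.001, -0.289]
force: [0.0, -1.3, 3.1]
gripper_width: -0.0002
```

Run:
```python
from h import *
s=grab('side');t=grab('top')
a=cv2.resize(s['image'][150:310,170:370,::-1],None,fx=2,fy=2);b=cv2.resize(t['image'][140:300,220:420,::-1],None,fx=2,fy=2)
cv2.imwrite('pics/c3.png',np.hstack([a,b]));st=arm.get_state();print(st['tcp_pos'],st['orientation'],st['force'])
```

```text
[ 0.58567198 -0.06973816  0.11685624] [ 3.14151221e+00  8.05349204e-04 -2.88565104e-01] [-0.27250335 -0.29312461  0.03373897]
```

View pics/c3.png

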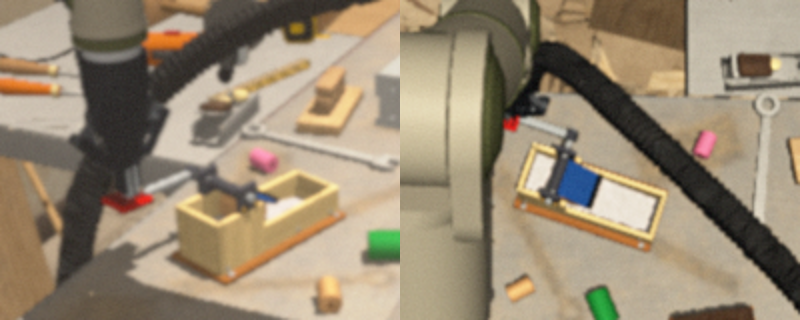

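Request:
drive_tool:
  moves:
    - {"x":0,"y":-1,"z":5,"rx":0,"ry":0,"rz":0,"jaw":1}
    - {"x":0,"y":-2,"z":11,"rx":0,"ry":0,"rz":0,"jaw":1}
    - {"x":0,"y":-3,"z":17,"rx":0,"ry":0,"rz":0,"jaw":1}
    - {"x":0,"y":-3,"z":23,"rx":0,"ry":0,"rz":0,"jaw":1}
    - {"x":0,"y":-3,"z":29,"rx":0,"ry":0,"rz":0,"jaw":1}
    - {"x":0,"y":-3,"z":33,"rx":0,"ry":0,"rz":0,"jaw":1}
    - {"x":0,"y":-3,"z":35,"rx":0,"ry":0,"rz":0,"jaw":1}
    - {"x":0,"y":-3,"z":35,"rx":0,"ry":0,"rz":0,"jaw":1}

```text
time_s: 7.02
tcp_pos: [0.5868, -0.067, 0.0822]
orientation: [-3.141, 0.0, -0.289]
force: [-0.8, 0.2, 3.5]
gripper_width: -0.0001
```

Run:
```python
from h import *
s=grab('side');t=grab('top')
a=cv2.resize(s['image'][150:310,170:370,::-1],None,fx=2,fy=2);b=cv2.resize(t['image'][140:300,220:420,::-1],None,fx=2,fy=2)
cv2.imwrite('pics/c4.png',np.hstack([a,b]));st=arm.get_state();print(st['tcp_pos'],st['orientation'],st['force'])
```

```text
[ 0.58684168 -0.06695219  0.08235003] [-3.14141563e+00 -2.88207687e-05 -2.88696188e-01] [ 0.60882416 -0.71599623  3.97671013]
```

View pics/c4.png

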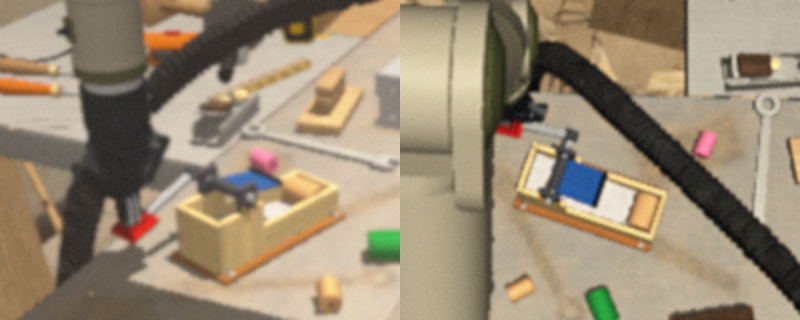

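Request:
drive_tool:
  moves:
    - {"x":0,"y":0,"z":0,"rx":0,"ry":0,"rz":0,"jaw":1}
    - {"x":0,"y":0,"z":0,"rx":0,"ry":0,"rz":0,"jaw":1}
    - {"x":0,"y":0,"z":0,"rx":0,"ry":0,"rz":0,"jaw":1}
    - {"x":0,"y":0,"z":0,"rx":0,"ry":0,"rz":0,"jaw":1}
    - {"x":0,"y":0,"z":0,"rx":0,"ry":0,"rz":0,"jaw":1}
    - {"x":0,"y":0,"z":0,"rx":0,"ry":0,"rz":0,"jaw":1}
    - {"x":0,"y":0,"z":0,"rx":0,"ry":0,"rz":0,"jaw":1}
    - {"x":0,"y":0,"z":0,"rx":0,"ry":0,"rz":0,"jaw":1}

```text
time_s: 8.12
tcp_pos: [0.5868, -0.067, 0.0822]
orientation: [-3.142, 0.0, -0.289]
force: [-0.4, 0.6, 2.8]
gripper_width: -0.0
```

Run:
```python
from h import *
t=grab('top')
b=cv2.resize(t['image'][180:280,270:400,::-1],None,fx=5,fy=5)
cv2.imwrite('pics/c5.png',b);st=arm.get_state();print(st['tcp_pos'],st['force'])
h=cv2.cvtColor(t['image'],cv2.COLOR_RGB2HSV)[220:262,322:352];print(h[20,15-5:20])
p=(341,246)
for p in [(341,244),(341.5,245.5)]:
    w=plane(t,p,.04);th=-.2878;d=w[:2]-[.4998,-.1453];print([d[0]*np.cos(th)+d[1]*np.sin(th),-d[0]*np.sin(th)+d[1]*np.cos(th)])
```

```text
[ 0.58679566 -0.06704835  0.08223851] [-0.12809909 -0.60888472  2.54095875]
[[ 19  26 232]
 [ 19  24 234]
 [ 21  23 236]
 [ 18  30 237]
 [ 16  33 177]
 [ 15  96 133]
 [ 16 156 160]
 [ 15 137 203]
 [ 16 139 219]
 [ 17 130 230]]
[np.float64(0.0009737781092352821), np.float64(-0.12784497357829824)]
[np.float64(-0.002860253112221739), np.float64(-0.1305602608966759)]
```

View pics/c5.png

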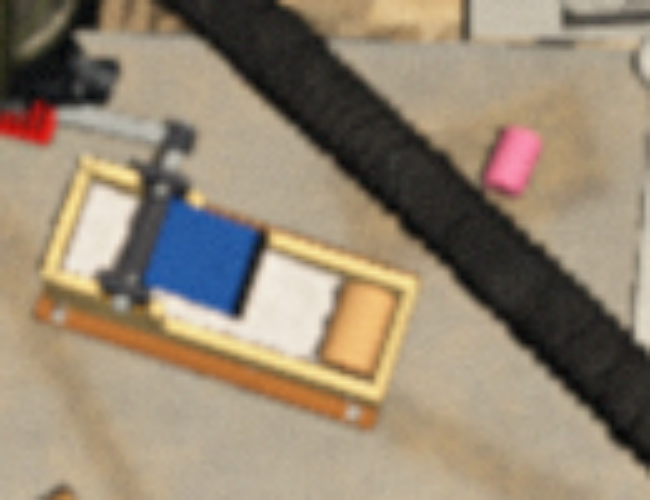

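Request:
drive_tool:
  moves:
    - {"x":0,"y":0,"z":-3,"rx":0,"ry":0,"rz":0,"jaw":1}
    - {"x":0,"y":0,"z":-7,"rx":0,"ry":0,"rz":0,"jaw":1}
    - {"x":0,"y":0,"z":-11,"rx":0,"ry":0,"rz":0,"jaw":1}
    - {"x":0,"y":0,"z":-15,"rx":0,"ry":0,"rz":0,"jaw":1}
    - {"x":0,"y":1,"z":-19,"rx":0,"ry":0,"rz":0,"jaw":1}
    - {"x":0,"y":1,"z":-23,"rx":0,"ry":0,"rz":0,"jaw":1}
    - {"x":0,"y":2,"z":-27,"rx":0,"ry":0,"rz":0,"jaw":1}
    - {"x":0,"y":3,"z":-31,"rx":0,"ry":0,"rz":0,"jaw":1}

```text
time_s: 9.18
tcp_pos: [0.5859, -0.0702, 0.1135]
orientation: [3.141, 0.0, -0.289]
force: [1.0, 1.6, 1.4]
gripper_width: -0.0001
```

Request:
drive_tool:
  moves:
    - {"x":0,"y":1,"z":-4,"rx":0,"ry":0,"rz":0,"jaw":1}
    - {"x":0,"y":2,"z":-8,"rx":0,"ry":0,"rz":0,"jaw":1}
    - {"x":0,"y":4,"z":-12,"rx":0,"ry":0,"rz":0,"jaw":1}
    - {"x":0,"y":5,"z":-16,"rx":0,"ry":0,"rz":0,"jaw":1}
    - {"x":0,"y":7,"z":-20,"rx":0,"ry":0,"rz":0,"jaw":1}
    - {"x":0,"y":8,"z":-24,"rx":0,"ry":0,"rz":0,"jaw":1}
    - {"x":0,"y":10,"z":-28,"rx":0,"ry":0,"rz":0,"jaw":1}
    - {"x":0,"y":11,"z":-31,"rx":0,"ry":0,"rz":0,"jaw":1}

```text
time_s: 10.18
tcp_pos: [0.5827, -0.0808, 0.1445]
orientation: [3.141, 0.0, -0.289]
force: [-0.4, 0.6, 2.2]
gripper_width: -0.0001
```

Run:
```python
from h import *
s=grab('side');t=grab('top')
a=cv2.resize(s['image'][150:310,170:370,::-1],None,fx=2,fy=2);b=cv2.resize(t['image'][140:300,220:420,::-1],None,fx=2,fy=2)
cv2.imwrite('pics/c6.png',np.hstack([a,b]));st=arm.get_state();print(st['tcp_pos'],st['orientation'],st['force'])
```

```text
[ 0.58267385 -0.08082967  0.14455513] [ 3.14138806e+00 -4.43182663e-05 -2.89072413e-01] [-0.15020504 -0.04313237  1.48978819]
```

View pics/c6.png

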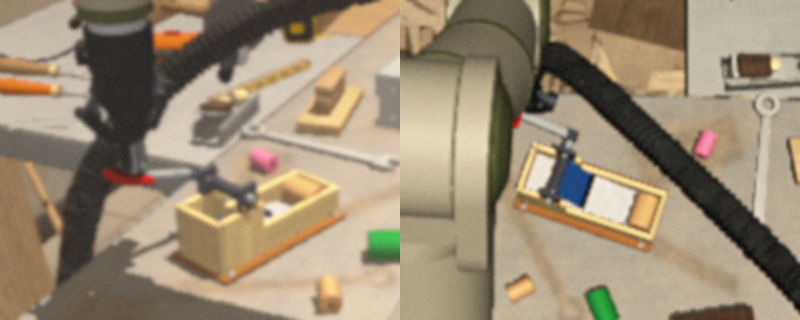

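Lever is still under the fingers (side pad at crop (128,178)), blank in the tray. Now I ease up the last part slowly.

Request:
drive_tool:
  moves:
    - {"x":0,"y":1,"z":-2,"rx":0,"ry":0,"rz":0,"jaw":1}
    - {"x":0,"y":2,"z":-4,"rx":0,"ry":0,"rz":0,"jaw":1}
    - {"x":0,"y":3,"z":-6,"rx":0,"ry":0,"rz":0,"jaw":1}
    - {"x":0,"y":3,"z":-8,"rx":0,"ry":0,"rz":0,"jaw":1}
    - {"x":0,"y":4,"z":-10,"rx":0,"ry":0,"rz":0,"jaw":1}
    - {"x":0,"y":4,"z":-12,"rx":0,"ry":0,"rz":0,"jaw":1}
    - {"x":0,"y":4,"z":-14,"rx":0,"ry":0,"rz":0,"jaw":1}
    - {"x":0,"y":4,"z":-16,"rx":0,"ry":0,"rz":0,"jaw":1}

```text
time_s: 11.28
tcp_pos: [0.5816, -0.0844, 0.1604]
orientation: [3.142, 0.0, -0.289]
force: [-0.2, -1.9, 0.5]
gripper_width: 0.0003
```

Request:
drive_tool:
  moves:
    - {"x":0,"y":0,"z":-2,"rx":0,"ry":0,"rz":0,"jaw":1}
    - {"x":0,"y":0,"z":-4,"rx":0,"ry":0,"rz":0,"jaw":1}
    - {"x":0,"y":0,"z":-6,"rx":0,"ry":0,"rz":0,"jaw":1}
    - {"x":0,"y":0,"z":-8,"rx":0,"ry":0,"rz":0,"jaw":1}
    - {"x":0,"y":0,"z":-10,"rx":0,"ry":0,"rz":0,"jaw":1}
    - {"x":0,"y":0,"z":-12,"rx":0,"ry":0,"rz":0,"jaw":1}
    - {"x":0,"y":0,"z":-14,"rx":0,"ry":0,"rz":0,"jaw":1}
    - {"x":0,"y":0,"z":-16,"rx":0,"ry":0,"rz":0,"jaw":1}

```text
time_s: 12.28
tcp_pos: [0.5817, -0.0844, 0.1764]
orientation: [3.142, 0.0, -0.289]
force: [0.1, 0.1, 0.5]
gripper_width: 0.0003
```

Request:
drive_tool:
  moves:
    - {"x":0,"y":0,"z":-4,"rx":0,"ry":0,"rz":0,"jaw":1}
    - {"x":0,"y":0,"z":-10,"rx":0,"ry":0,"rz":0,"jaw":1}
    - {"x":0,"y":0,"z":-18,"rx":0,"ry":0,"rz":0,"jaw":1}
    - {"x":0,"y":0,"z":-28,"rx":0,"ry":0,"rz":0,"jaw":1}
    - {"x":0,"y":0,"z":-40,"rx":0,"ry":0,"rz":0,"jaw":1}
    - {"x":0,"y":0,"z":-50,"rx":0,"ry":0,"rz":0,"jaw":1}
    - {"x":0,"y":0,"z":-60,"rx":0,"ry":0,"rz":0,"jaw":1}
    - {"x":0,"y":0,"z":-60,"rx":0,"ry":0,"rz":0,"jaw":1}

```text
time_s: 13.28
tcp_pos: [0.5821, -0.0844, 0.2372]
orientation: [-3.141, -0.001, -0.289]
force: [-0.1, 0.5, -0.4]
gripper_width: 0.0003
```

Run:
```python
from h import *
s=grab('side');t=grab('top')
a=cv2.resize(s['image'][150:310,170:370,::-1],None,fx=2,fy=2);b=cv2.resize(t['image'][140:300,220:420,::-1],None,fx=2,fy=2)
cv2.imwrite('pics/c7.png',np.hstack([a,b]));st=arm.get_state();print(st['tcp_pos'],st['orientation'],st['force'])
s0=pickle.load(open('side0.pkl','rb'))
for d in (s0,s):
    h=cv2.cvtColor(d['image'],cv2.COLOR_RGB2HSV);m=((h[...,0]<6)|(h[...,0]>174))&(h[...,1]>180)&(h[...,2]>90)
    y,x=np.nonzero(m[200:290,200:280]);print(len(x),x.mean()+200,y.mean()+200)
```

```text
[ 0.58159529 -0.08435773  0.23623127] [ 3.14155763e+00 -4.84648477e-06 -2.88729089e-01] [-0.41235739 -0.36342214  0.28323332]
88 234.42045454545456 228.86363636363637
52 235.44230769230768 229.3653846153846
```

View pics/c7.png

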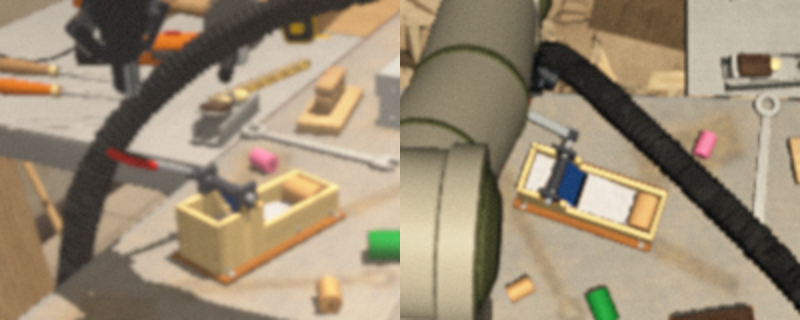

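```bash
python3 -c "
from h import *
print(order.sign_off())"
```

```text
the job is handed in; nothing more can be done
None
```

I pressed the lever down with the closed fingertips, and the blank rolled out into the tray. I held the lever for about another second, then let it up slowly so the lid eased shut. The job was handed in at about 13.4 s of the 48 s allowed, and no verdict was reported.

- **Blank:** with the lid still held open, it was at rest at about x = 0, y = -130 mm in the dispenser's frame. The last pictures show it in the same place.
- **Lid:** after release, the red pad was back within about 1 px of where it started in the side view (235.4, 229.4 against 234.4, 228.9), so the lid looks fully shut. About 40% fewer pad pixels passed the colour mask than at the start, probably because of the arm's shadow. I could not read the rocker angle or its closing speed directly. I raised the fingers at 16 to 32 mm/s while they carried the lever, which is about 0.35 rad/s at most.
- **Clearance:** the fingers ended about 70 mm above the pad, with the force reading down to noise. The nearby objects visible in the last pictures looked unmoved, though I did not measure them.
- **Disagreement:** the points I used to locate the dispenser differed by up to about 4 mm. That did not affect the press.

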